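# Load the three-toothed rotor on the checking fixture

## Task

Pick up the blue three-toothed rotor, turn it so that its teeth drop into the gaps between the three dogs of the checking fixture, and lower it over the centre post until it sits fully home on the white disc, then let go. Set it down, do not drop it, and leave the four-toothed and the two-toothed rotor where they are.

Things in the scene. Friction and masses are not known exactly. Their poses are not given: they have to be found in the camera images.
- rotor3: Blue aluminium rotor to load, 0.25 kg, loose, upright. Round hub, 48 outside diameter, 54 high, 34 through bore (mm); at its foot three teeth, 12 high, 26 wide, reach out to 50 mm from the axis. Grip the hub above the teeth, from above. Origin: on the axis at the underside, z up. Teeth point along its x axis and at +120 and -120 degrees from it: every third of a turn is alike.
- fixture: Fixed. Black 140 mm square base, white disc on it, its top (seat) 22 mm above the origin. On the seat: post, 29 diameter, tapering to 10 at its top, 43 high; three dark dogs 14 high, 30 wide, 30-56 mm from the axis, at 60, 180, -60 degrees from x. Gaps centred on x and +-120 degrees; teeth drop in if within 10 degrees. Origin: post axis, underside, z up. Rotor origin when home: 22 mm up.
- rotor4: Bystander: bare aluminium rotor with four teeth, otherwise the size of the blue one (hub 48 mm diameter and 54 mm high, teeth out to 50 mm). Loose, upright; origin on the axis at the underside.
- rotor2: Bystander: copper-coloured rotor with two teeth, otherwise the size of the blue one (hub 48 mm diameter and 54 mm high, teeth out to 50 mm). Loose, upright; origin on the axis at the underside.
There are look-alikes about, which are no part of the job. Leave any green look-alike of the fixture alone. What is shaped like the rotor3 but red is not meant.

How it is judged (in metres and radians):
At the end, for the whole second after the job is handed in: The blue rotor sits upright (within 6 degrees, tooth side down) on the fixture's post with its teeth down between the dogs: origin 18 to 26 mm above the fixture's origin and within 10 mm of its axis, at rest and released; the other two rotors within 20 mm of where they started (z of rotor3 in the frame of fixture between 0.018 and 0.026 m and horizontal distance between rotor3 and fixture below 0.01 m and angle between rotor3's own z axis and vertical below 0.1 rad and linear speed of rotor3 below 0.02 m/s and contact force between the fingers and rotor3 below 0.1 N and distance of each of rotor4, rotor2 from where it was at the start of the episode below 0.02 m); the robot touches nothing.
It fails at once if the blue rotor is dropped: it moves faster than 0.5 m/s while the fingers do not hold it (linear speed of rotor3 above 0.5 m/s and contact force between the fingers and rotor3 below 0.1 N).
It fails at once if the four-toothed rotor is moved by more than 30 mm or tipped over (distance of rotor4 from where it was at the start of the episode above 0.03 m or angle between rotor4's own z axis and vertical above 0.5 rad).
It fails at once if the two-toothed rotor is moved by more than 30 mm or tipped over (distance of rotor2 from where it was at the start of the episode above 0.03 m or angle between rotor2's own z axis and vertical above 0.5 rad).
It also fails if it takes over 38 s, if anything falls off the work surface, if the arm or the gripper's body presses on something with over 40 N, if the wrist force passes 120 N, or if a joint passes its speed limit or range.

## Robot

A 6-joint arm with a two-finger parallel gripper is mounted at the origin on the work surface. World frame = base frame: x ahead of the robot, y to its left, z up, the work surface at z = 0. Lengths are in m, angles in degrees, forces in N, time in s.
With the tool pointing down it reaches from about 0.375 to 0.9 m from the base axis. Payload 3.1 kg.
Tool frame: the origin (TCP) lies at the very end of the fingers, on their centre line; the grasp point (between the pads) lies 19 mm behind it (grip_point_offset is the distance from the TCP to the grasp point, in m); y points along the fingers, x is the direction in which the jaws open and shut, and the axes are right-handed (so a half turn about y gives the same grasp; the last joint's range is limited). The gripper opens to 87 mm and grips with 3 to 60 N. Pads are 19 mm wide; open, the fingers measure 117 mm over their backs; the gripper's body (75 mm by 190 mm) begins 51 mm behind the grasp point.
Start: joints at [66.32, 30.224, 82.088, -0, 67.689, -10.227], TCP at [0.145, 0.608, 0.223] pointing down, gripper open.
Joint ranges: [-176.69, 176.69], [-43.24, 126.21], [12.49, 139.97], [-82, 262], [0, 151.66], [-163.58, 163.58]. Speed limits (degrees/s): [159.86, 159.86, 180, 180, 180, 180].

## Interface

Orientations are given as a 3x3 rotation matrix whose columns are the frame's x, y, z axes.
In Python, from rig import * gives the robot as it stands.
- The arm moves only by the tool send_rows, never from a script. Its argument "moves" is text: rows parted by semicolons, each of 5 numbers parted by spaces: the finger opening in mm, from 0 to 87, then the shift along the tool's x, y, z in mm, then the turn about the tool's y in degrees. In form: fingers dx dy dz yaw; .... A call has 1 to 20 rows; each row shifts and turns the commanded pose from where the row before left it, along the tool's axes as they then stand; what a row does not reach is not made up. A row lasts 1/12 s, in which the tool goes at most 41.7 mm and 7.16 degrees, less where a joint would pass 70% of its speed; a pose out of reach is approached as far as the arm can. A call is refused whole if a number of a shift passes 41.7 or a number of a turn 7.16, either way. A call with a gripper value outside its range is refused whole. The fingers move at their own pace and stop on an object; the grip force is fixed at half the most. Time passes only in rows, so rows that do not move let the fingers close. It gives the time, the measured TCP pose, the force and the opening at its end, in the units of the state.
- read_state(): the state, without advancing time (a new reading comes with each control period).
- capture(name): name is "scene" or "top" or "wrist"; returns a dict with "image" (400x640x3 uint8, blue, green, red), "z_map" (400x640 float32, m along the optical axis (not along the pixel's ray), 0 where there is no reading), "mtx" (3x3 intrinsics, pixels), "origin" and "rotation" of the camera in the world; the wrist camera has in their place "tool_from_camera" (4x4, takes a point from camera to tool coordinates, whose origin is the TCP and whose axes are the tool frame's). Camera axes: x right, y up, looking along -z (the intrinsics and any distortion apply to the point x, -y, -z); pixel columns grow to the right and rows downward; lengths in m; the calibration is good to about 2 mm. A picture is of the moment at which its call begins: read the wrist's pose just before it.
- hand_in(): hands the job in, once; it reports no verdict.
Trained networks look in a picture, given as the dict that the camera call returned (one of the last four; its "shot" number tells which), for a name from the list of things; names that differ only in an ending like _2 or _b are one class to them, and where a whole thing is asked for, a point or a joint stands for the part that bears it (a point fixed in the world has none). Each returns a list of dicts, best first, with "p" (0 to 1); they miss things now and then, are a little off and sometimes report something else, mostly with a low value. They report only what shows in the picture. A call takes as long as a camera call. They do not tell look-alikes from the thing itself.
- search_frame(picture, name): "bbox" ([left, top, right, bottom] in pixels, round what is visible of it).
- masks_of(picture, name): "region" (400x640 bool, what is visible of it) and "bbox" ([left, top, right, bottom] in pixels, round what is visible of it).
- mark_of(picture, name): "pixel" ([row, column] in pixels: a listed point, or the origin of a listed thing).
The state is a dict: "time_s": time; "joint_positions": joint angles; "qvel": joint speeds; "tau": joint torques, N m; "position": TCP position; "tcp_rot": TCP orientation; "force": force on the tool from outside, world axes, zero at the start; "moment": the same for the moment, N m; "opening": opening from 0.0 (shut) to 1.0 (fully open).
Only numpy, scipy, OpenCV 4.12 (cv2) and the standard library are available. Lean on these libraries where they do the work, as an engineer would, in place of code of your own. Each camera call takes 0.05 s, during which the arm holds its last target. There are 200 camera calls.

## Working session

There is one attempt and no reset: what is moved stays moved. The work goes in short steps, Python scripts to look and compute and a tool call to move; the robot and the scene stay as the last step left them, time stands still between calls to the robot, and variables do not carry over. Pictures are saved under pics/ and viewed, about 8 in all and at most 12, crops included, and the job is handed in when it is done.

Besides the shell and the picture viewer there is one more tool, called after "Request:" as a command line: name --argument value ..., lists and objects as JSON in quotes. send_rows: Moves the arm, as the interface text tells. Its arguments: {"type":"object","properties":{"moves":{"type":"string"}},"required":["moves"]}

```bash
mkdir -p pics
cat > h.py <<'E'
from rig import *
import numpy as np, cv2
def world(c, s=None):
    z=c["z_map"]; K=np.array(c["mtx"]); v,u=np.mgrid[0:400,0:640]
    P=np.stack([(u-K[0,2])/K[0,0]*z, -(v-K[1,2])/K[1,1]*z, -z],-1)
    if "origin" in c: R=np.array(c["rotation"]); o=np.array(c["origin"])
    else:
        T=np.array(c["tool_from_camera"]); Rt=np.array(s["tcp_rot"])
        R=Rt@T[:3,:3]; o=Rt@T[:3,3]+np.array(s["position"])
    W=P@R.T+o; W[z<=0]=np.nan
    return W
E
python3 - <<'E'
from h import *
s=read_state(); print(s["time_s"],s["position"],np.round(s["tcp_rot"],3).tolist(),s["opening"])
a=capture("scene");b=capture("top")
cv2.imwrite("pics/a.png",np.vstack([a["image"],b["image"]])[:, :] if 0 else cv2.resize(np.vstack([a["image"],b["image"]]),(480,600)))
cv2.imwrite("pics/top.png",b["image"]);cv2.imwrite("pics/scene.png",a["image"])
for n in("rotor3","fixture","rotor4","rotor2"):
  for nm,c in(("scene",a),("top",b)):
    W=world(c)
    for d in search_frame(c,n)[:4]:
      l,t,r,bb=[int(x) for x in d["bbox"]]
      print(n,nm,round(d["p"],2),(l,t,r,bb),np.round(W[(t+bb)//2,(l+r)//2],3))
E
```

```text
0.0 [0.14508082 0.6071819  0.22156658] [[0.233, -0.001, -0.973], [0.973, -0.002, 0.233], [-0.002, -1.0, 0.0]] 1.0001283748234158
rotor3 scene 0.98 (246, 221, 284, 259) [ 0.626 -0.152  0.044]
rotor3 scene 0.98 (316, 184, 337, 219) [ 0.481 -0.038  0.04 ]
rotor3 scene 0.85 (232, 179, 270, 217) [ 0.475 -0.225  0.031]
rotor3 scene 0.8 (173, 187, 213, 220) [ 0.508 -0.361  0.031]
rotor3 top 0.82 (386, 194, 431, 240) [ 0.458 -0.237 -0.002]
rotor3 top 0.67 (351, 129, 393, 172) [ 0.602 -0.16   0.002]
rotor3 top 0.65 (302, 195, 324, 242) [ 0.456 -0.035  0.001]
rotor3 top 0.57 (453, 179, 492, 217) [ 0.495 -0.356  0.054]
fixture scene 0.91 (380, 162, 439, 202) [0.367 0.163 0.025]
fixture scene 0.71 (372, 207, 441, 263) [0.559 0.15  0.022]
fixture top 0.87 (189, 142, 260, 213) [0.536 0.145 0.048]
fixture top 0.57 (171, 234, 255, 318) [0.339 0.161 0.054]
rotor4 scene 0.98 (246, 221, 284, 259) [ 0.626 -0.152  0.044]
rotor4 scene 0.98 (316, 184, 337, 219) [ 0.481 -0.038  0.04 ]
rotor4 scene 0.85 (232, 179, 270, 217) [ 0.475 -0.225  0.031]
rotor4 scene 0.8 (173, 187, 213, 220) [ 0.508 -0.361  0.031]
rotor4 top 0.82 (386, 194, 431, 240) [ 0.458 -0.237 -0.002]
rotor4 top 0.67 (351, 129, 393, 172) [ 0.602 -0.16   0.002]
rotor4 top 0.65 (302, 195, 324, 242) [ 0.456 -0.035  0.001]
rotor4 top 0.57 (453, 179, 492, 217) [ 0.495 -0.356  0.054]
rotor2 scene 0.98 (246, 221, 284, 259) [ 0.626 -0.152  0.044]
rotor2 scene 0.98 (316, 184, 337, 219) [ 0.481 -0.038  0.04 ]
rotor2 scene 0.85 (232, 179, 270, 217) [ 0.475 -0.225  0.031]
rotor2 scene 0.8 (173, 187, 213, 220) [ 0.508 -0.361  0.031]
rotor2 top 0.82 (386, 194, 431, 240) [ 0.458 -0.237 -0.002]
rotor2 top 0.67 (351, 129, 393, 172) [ 0.602 -0.16   0.002]
rotor2 top 0.65 (302, 195, 324, 242) [ 0.456 -0.035  0.001]
rotor2 top 0.57 (453, 179, 492, 217) [ 0.495 -0.356  0.054]
```

View pics/top.png

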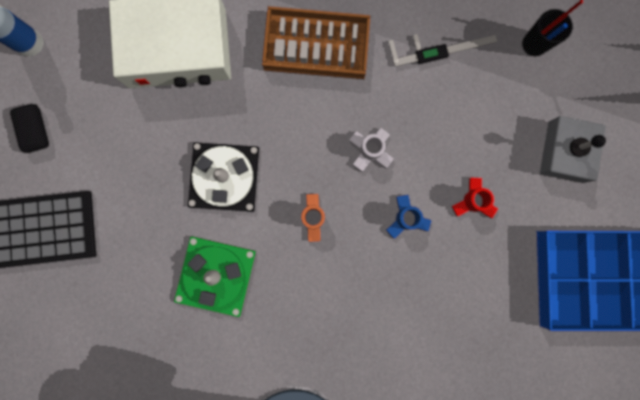

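View pics/scene.png

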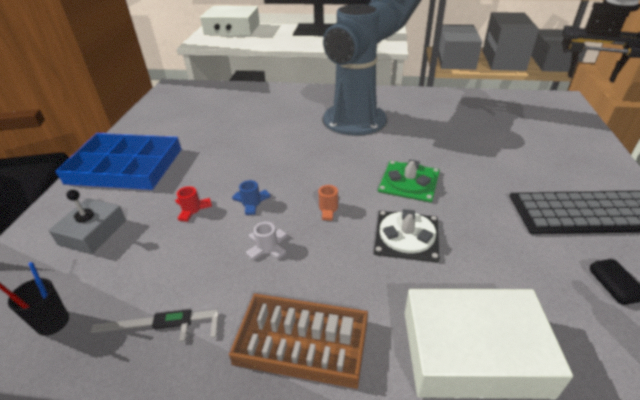

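Top view: candidates are blue three-tooth rotor (409,218), red look-alike (480,200), aluminium four-tooth (374,147) and copper two-tooth (313,217). The fixtures are white disc on black (222,176), and the green look-alike (212,277). I choose the blue rotor and the white/black fixture.

```bash
cat >> h.py <<'E'
def blue(c):
    h=cv2.cvtColor(c["image"],cv2.COLOR_BGR2HSV); return (h[...,0]>98)&(h[...,0]<128)&(h[...,1]>120)&(h[...,2]>40)
def circ(p):
    from scipy.optimize import least_squares
    return least_squares(lambda q:np.hypot(*(p-q[:2]).T)-q[2],[*p.mean(0),.02],loss="soft_l1",f_scale=.002).x
def ang3(p,c):  # mean direction modulo 120 deg
    d=p-c; a=np.arctan2(d[:,1],d[:,0]); return np.degrees(np.angle(np.mean(np.exp(3j*a))))/3
E
python3 - <<'E'
from h import *
b=capture("top");W=world(b)
cv2.imwrite("pics/crop.png",cv2.resize(b["image"][120:260,170:510],(800,330),interpolation=cv2.INTER_CUBIC))
m=blue(b);roi=np.zeros_like(m);roi[190:245,380:435]=1;m&=roi
P=W[m];P=P[~np.isnan(P[:,0])];print(len(P),np.round(np.percentile(P[:,2],[5,25,50,75,95]),3))
t=P[P[:,2]>.045];print("hub",len(t),t[:,:2].mean(0),circ(t[:,:2]))
c=(t[:,:2].min(0)+t[:,:2].max(0))/2;print(c)
for cc in(c,circ(t[:,:2])[:2]):
  r=np.hypot(*(P[:,:2]-cc).T);q=P[(P[:,2]<.02)&(P[:,2]>.006)&(r>.032)];print("teeth",len(q),ang3(q[:,:2],cc))
# fixture
roi[:]=0;roi[138:218,185:265]=1
Q=W[roi>0];Q=Q[~np.isnan(Q[:,0])]
p=Q[Q[:,2]>.046];print("post",len(p),np.median(p,0),p[:,2].max())
hsv=cv2.cvtColor(b["image"],cv2.COLOR_BGR2HSV)
w=roi.astype(bool)&(hsv[...,2]>170);D=W[w];D=D[~np.isnan(D[:,0])];print("disc",np.median(D[:,2]))
ce=cv2.minAreaRect(Q[(Q[:,2]>.006)&(Q[:,2]<.03)][:,:2].astype(np.float32));print("base rect",ce)
f=np.array(ce[0])
for cc in(f,np.median(p[:,:2],0)):
  r=np.hypot(*(Q[:,:2]-cc).T);k=Q[(Q[:,2]>.029)&(Q[:,2]<.04)&(r>.028)&(r<.06)];print("dogs",len(k),ang3(k[:,:2],cc), "gap +60")
E
```

```text
710 [0.01  0.012 0.014 0.052 0.055]
hub 228 [ 0.45538907 -0.23102661] [ 0.45483743 -0.23093979  0.02032062]
[ 0.45637907 -0.23148978]
teeth 285 12.204555569727107
teeth 288 11.9202568016397
post 138 [0.54004351 0.15281744 0.05516443] 0.06908130016558078
disc 0.022044453689383015
base rect ((0.5419047474861145, 0.1556875854730606), (0.1407269984483719, 0.14040899276733398), 86.51663970947266)
dogs 559 56.42240014130238 gap +60
dogs 558 56.41199100992308 gap +60
```

View pics/crop.png

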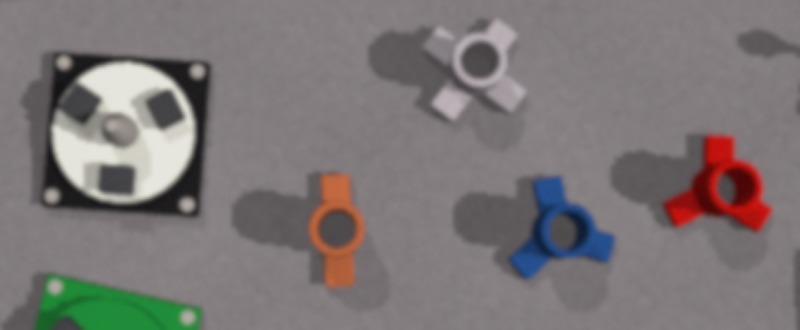

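Request:
send_rows --moves "87 -20 0 -26.6 0;87 -20 0 -26.6 0;87 -20 0 -26.6 0;87 -20 0 -26.6 0;87 -20 0 -26.6 0;87 -20 0 -26.6 0;87 -20 0 -26.6 0;87 -20 0 -26.6 0;87 -20 0 -26.6 0;87 -20 0 -26.6 0;87 -20 0 -26.6 0;87 -20 0 -26.6 0"

```text
time_s: 1.55
position: [0.4009, 0.2989, 0.2229]
tcp_rot: [[0.233, 0.001, -0.973], [0.973, 0.0, 0.233], [0.0, -1.0, -0.0]]
force: [0.4, 0.7, 0.0]
opening: 0.999
```

Request:
send_rows --moves "87 -31.5 2.5 -11 0;87 -31.5 2.5 -11 0;87 -31.5 2.5 -11 0;87 -31.5 2.5 -11 0;87 -31.5 2.5 -11 0;87 -31.5 2.5 -11 0;87 -31.5 2.5 -11 0;87 -31.5 2.5 -11 0;87 -31.5 2.5 -11 0;87 -31.5 2.5 -11 0;87 -31.5 2.5 -11 0;87 -31.5 2.5 -11 0;87 -31.5 2.5 -11 0;87 -31.5 2.5 -11 0;87 -31.5 2.5 -11 0;87 -31.5 2.5 -11 0;87 0 0 0 0;87 0 0 0 0;87 0 0 0 0"

```text
time_s: 3.13
position: [0.4533, -0.2304, 0.1824]
tcp_rot: [[0.233, -0.001, -0.972], [0.972, 0.001, 0.233], [0.001, -1.0, 0.001]]
force: [0.0, -0.4, -0.1]
opening: 0.998
```

```bash
cat > look.py <<'E'
from h import *
s=read_state();c=capture("wrist");W=world(c,s);R=np.array(s["tcp_rot"]);p0=np.array(s["position"])
print(s["time_s"],p0,"heading",np.degrees(np.arctan2(R[1,0],R[0,0])),s["opening"])
cv2.imwrite("pics/w1.png",c["image"])
m=blue(c);P=W[m];P=P[~np.isnan(P[:,0])];print(len(P))
zz=np.percentile(P[:,2],[2,25,50,75,98]);print(zz)
t=P[(P[:,2]>.048)&(P[:,2]<.065)];print("hub",len(t),t[:,:2].mean(0),circ(t[:,:2]),(t[:,:2].min(0)+t[:,:2].max(0))/2,np.ptp(t[:,:2],0))
c0=(t[:,:2].min(0)+t[:,:2].max(0))/2
r=np.hypot(*(P[:,:2]-c0).T);q=P[(P[:,2]<.02)&(P[:,2]>.006)&(r>.032)&(r<.06)];print("teeth",len(q),ang3(q[:,:2],c0),r[P[:,2]<.02].max())
d=np.array([*c0,.02])-p0;print("tool delta mm",np.round(R.T@d*1000,1))
E
python3 look.py
```

```text
3.1333 [ 0.45334956 -0.2304443   0.18239413] heading 76.50483560715111 0.9982680838851078
6629
[0.00301957 0.01223486 0.01642344 0.03751387 0.05553237]
hub 1056 [ 0.45435163 -0.23337522] [ 0.45460164 -0.23377565  0.02029803] [ 0.45514592 -0.23356553] [0.0470813  0.04603885]
teeth 1281 12.44454859897209 0.3351853110004637
tool delta mm [ -2.8 162.4  -2.7]
```

View pics/w1.png

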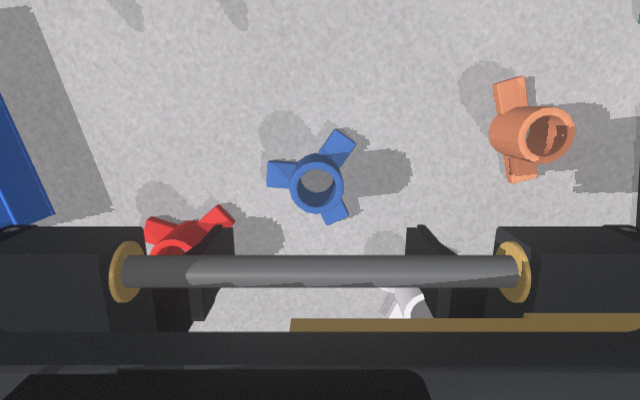

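The wrist view shows the blue rotor at (317,180), centred between the open fingers. The red one is at lower left (190,235) and copper is at right (535,130), both clear of the fingers. Descending to grip.

Request:
send_rows --moves "87 -2.5 0 -2 0;87 0 20 0 0;87 0 20 0 0;87 0 20 0 0;87 0 20 0 0;87 0 20 0 0;87 0 20 0 0;87 0 20 0 0;87 0 14 0 0;87 0 8 0 0;87 0 0 0 0;87 0 0 0 0"

```text
time_s: 4.18
position: [0.4555, -0.2334, 0.0207]
tcp_rot: [[0.232, -0.0, -0.973], [0.973, 0.0, 0.232], [0.0, -1.0, 0.0]]
force: [0.3, -0.5, 0.9]
opening: 1.002
```

Request:
send_rows --moves "30 0 0 0 0;30 0 0 0 0;30 0 0 0 0;30 0 0 0 0;30 0 0 0 0;30 0 0 0 0;30 0 0 0 0;30 0 0 0 0;30 0 0 0 0;30 0 0 0 0"

```text
time_s: 5.02
position: [0.4553, -0.2339, 0.0207]
tcp_rot: [[0.233, 0.0, -0.973], [0.973, -0.0, 0.233], [-0.0, -1.0, -0.0]]
force: [0.1, 0.2, 2.7]
opening: 0.548
```

Request:
send_rows --moves "30 0 -5 0 0;30 0 -15 0 0;30 0 -20 0 0;30 0 -20 0 0;30 0 -20 0 0;30 0 -20 0 0;30 0 -20 0 0;30 0 -10 0 0;30 0 0 0 0"

```text
time_s: 5.77
position: [0.4563, -0.2347, 0.1525]
tcp_rot: [[0.232, 0.004, -0.973], [0.973, -0.003, 0.232], [-0.002, -1.0, -0.004]]
force: [0.5, -0.4, -1.5]
opening: 0.546
```

Request:
send_rows --moves "30 14 0 0 0;30 28 0 0.5 0;30 30 0 0.5 0;30 30 0 0.5 0;30 30 0 0.5 0;30 30 0 0.5 0;30 30 0 0.5 0;30 30 0 0.5 0;30 30 0 0.5 0;30 30 0 0.5 0;30 30 0 0.5 0;30 30 0 0.5 0;30 30 0 0.5 0;30 20 0 0.5 0;30 7 0 0.5 0;30 0 0 0 0;30 0 0 0 0;30 0 0 0 0"

```text
time_s: 7.27
position: [0.5405, 0.1546, 0.1498]
tcp_rot: [[0.233, -0.002, -0.972], [0.972, -0.001, 0.233], [-0.001, -1.0, 0.002]]
force: [-0.4, -0.1, -1.9]
opening: 0.55
```

```bash
cat > look2.py <<'E'
from h import *
import sys
for nm in("wrist","top","scene"):
    s=read_state();c=capture(nm);W=world(c,s);R=np.array(s["tcp_rot"]);p0=np.array(s["position"])
    if nm=="wrist": print(s["time_s"],p0,"heading",np.degrees(np.arctan2(R[1,0],R[0,0])),s["opening"],s["force"]);cv2.imwrite("pics/w%s.png"%sys.argv[1],c["image"])
    m=blue(c)
    with np.errstate(invalid="ignore"): m&=(np.hypot(W[...,0]-p0[0],W[...,1]-p0[1])<.08)&(abs(W[...,2]-p0[2])<.08)
    P=W[m]; print(nm,len(P))
    if len(P)<50: continue
    cv2.imwrite("pics/%s_m%s.png"%(nm,sys.argv[1]),c["image"])
    und=p0[2]-.0207
    z=P[:,2]-und; print("z",np.percentile(z,[2,50,98]),np.median(P,0))
    r=np.hypot(*(P[:,:2]-p0[:2]).T);q=P[(r>.032)&(r<.056)&(z<.02)]
    if len(q): 
        d=q[:,:2]-p0[:2];a=np.degrees(np.arctan2(d[:,1],d[:,0]))
        print("teeth",len(q),"ang3",ang3(q[:,:2],p0[:2]),np.histogram(a,np.arange(-180,181,15))[0])
E
python3 look2.py 2
```

```text
7.2667 [0.54049814 0.15464087 0.14980358] heading 76.50004702218737 0.5503436101647545 [-0.44689587 -0.09045166 -1.85355437]
wrist 3650
z [0.01162632 0.01344405 0.05547322] [0.53021335 0.14830728 0.14254763]
teeth 1771 ang3 11.446376344776406 [  0   0   0 202 530 254   0   0   0   0   0   0   1 108   0   0   0   0
   0 112 168 395   1   0]
top 80
z [0.00634309 0.01222039 0.01459832] [0.50959353 0.18099342 0.14155295]
teeth 76 ang3 20.13595853920854 [ 0  0  0  0  0  0  0  0  0  0  0  0  0  0  0  0  0  0  0  0 15 61  0  0]
scene 858
z [0.00581903 0.02864094 0.05537635] [0.55868534 0.15144684 0.15818677]
teeth 190 ang3 13.447246512380621 [ 0  0  0  1 19 39 18  0  0  0  0 23 50 31  0  0  0  0  0  9  0  0  0  0]
```

View pics/w2.png

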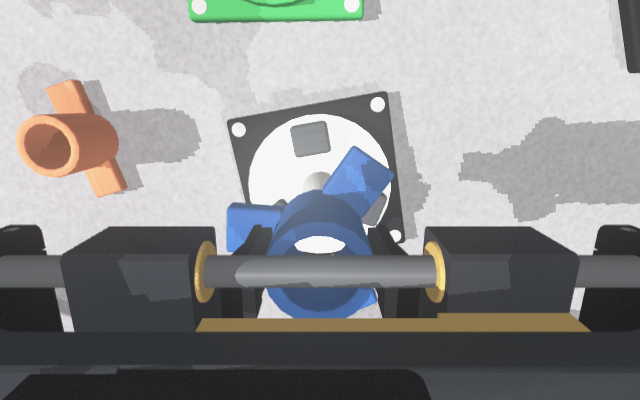

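The wrist view shows the rotor held squarely (hub at ~(320,260), tooth at (360,180)). It hides much of the fixture below. I'll turn 16°, back off for a clear view of the fixture, and measure it.

Request:
send_rows --moves "30 0 0 0 5;30 0 0 0 6;30 0 0 0 5;30 0 0 -15 0;30 0 0 -25 0;30 0 0 -25 0;30 0 0 -25 0;30 0 0 0 0;30 0 0 0 0;30 0 0 0 0"

```text
time_s: 8.25
position: [0.6186, 0.1109, 0.1502]
tcp_rot: [[0.493, -0.002, -0.87], [0.87, 0.0, 0.493], [-0.001, -1.0, 0.002]]
force: [-0.4, -0.0, -1.7]
opening: 0.552
```

```bash
cat > look3.py <<'E'
from h import *
s=read_state();c=capture("wrist");W=world(c,s);R=np.array(s["tcp_rot"]);p0=np.array(s["position"])
print(s["time_s"],p0,"heading",np.degrees(np.arctan2(R[1,0],R[0,0])));cv2.imwrite("pics/w3.png",c["image"])
f=np.array([.5415,.155]);b=blue(c)
Q=W[~b];Q=Q[~np.isnan(Q[:,0])]; r=np.hypot(*(Q[:,:2]-f).T); Q=Q[r<.11]
B=Q[(Q[:,2]>.007)&(Q[:,2]<.03)];print("base",cv2.minAreaRect(B[:,:2].astype(np.float32)))
pp=Q[(Q[:,2]>.045)&(Q[:,2]<.07)&(np.hypot(*(Q[:,:2]-f).T)<.025)];print("post",len(pp),pp[:,2].max())
for lo,hi in((.05,.055),(.055,.06),(.06,.063),(.063,.067)):
    k=pp[(pp[:,2]>lo)&(pp[:,2]<hi)]
    if len(k)>5: print(lo,len(k),circ(k[:,:2]),k[:,:2].mean(0))
for it in range(1):
    r=np.hypot(*(Q[:,:2]-f).T);k=Q[(Q[:,2]>.032)&(Q[:,2]<.04)&(r>.028)&(r<.06)]
    a=np.degrees(np.arctan2(*(k[:,:2]-f).T[::-1]));print("dogs",len(k),np.histogram(a,np.arange(-180,181,15))[0])
    for a0 in(-63.6,56.4,176.4):
        d=k[abs((a-a0+180)%360-180)<40]
        if len(d)>20: rc=cv2.minAreaRect(d[:,:2].astype(np.float32));v=np.array(rc[0])-f;print(rc,np.hypot(*v),np.degrees(np.arctan2(v[1],v[0])))
P=W[b];P=P[np.isfinite(P[:,0])];P=P[np.hypot(*(P[:,:2]-p0[:2]).T)<.07];z=P[:,2]-p0[2]+.0207
t=P[(z>.05)&(z<.06)];print("hubtop",len(t),circ(t[:,:2])-[*p0[:2],0])
q=P[(z<.0145)&(z>.009)];r=np.hypot(*(q[:,:2]-p0[:2]).T);q=q[(r>.034)&(r<.056)];a=np.degrees(np.arctan2(*(q[:,:2]-p0[:2]).T[::-1]));h=np.histogram(a,np.arange(-180,181,15))[0];print("teeth",h,[ (round(a[abs((a-x+180)%360-180)<40].mean(),1)) for x in(-3.6,116.4,-123.6) if (abs((a-x+180)%360-180)<40).sum()>20])
E
python3 look3.py
```

```text
8.25 [0.61859994 0.11093117 0.15015305] heading 60.467725095440336
base ((0.5415604114532471, 0.15410953760147095), (0.14019788801670074, 0.14020560681819916), 86.53643798828125)
post 1191 0.06777485350064597
0.05 280 [0.54159763 0.15413771 0.01083316] [0.54208007 0.15348678]
0.055 231 [0.54164669 0.15413903 0.00861957] [0.54242848 0.15401616]
0.06 110 [0.54163515 0.15409658 0.00688533] [0.54185886 0.15401349]
0.063 261 [0.54188424 0.15397596 0.00427328] [0.54188854 0.15395705]
dogs 4096 [571 101   0   0   0   0 256 480 446  46   0   0   0   0 304 514 481  53
   0   0   0   0 259 585]
((0.5607417225837708, 0.11580905318260193), (0.029961824417114258, 0.025887450203299522), 26.28867530822754) 0.04365975492870886 -63.85017774425494
((0.565274715423584, 0.1900739073753357), (0.02623201720416546, 0.030013766139745712), 56.433311462402344) 0.04237235032478173 55.86876607491035
((0.4988458454608917, 0.1567840278148651), (0.02996126003563404, 0.026300078257918358), 86.6732406616211) 0.04269144709060987 177.60497604994416
hubtop 3498 [-0.00088617  0.00081452  0.01999   ]
teeth [  0   0 281 510 225   0   0   0   0   0   0   2 110   0   0   0   0   0
 243 409 264  19   0   0] [np.float64(7.6), np.float64(114.2), np.float64(-128.1)]
```

View pics/w3.png

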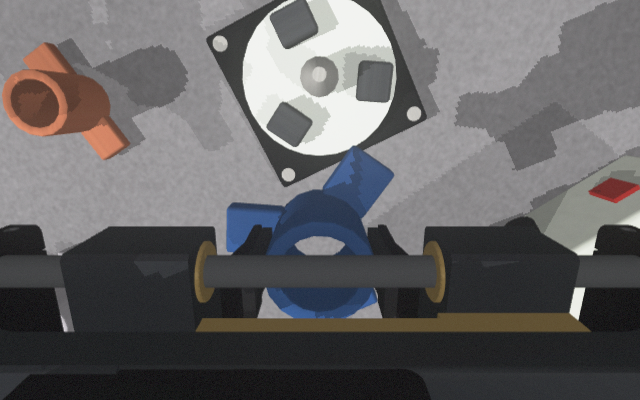

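Clear view: fixture centre is (0.5416, 0.1541), yaw −3.5°. Post and base agree to under 0.5 mm, and they match the top camera to 1.5 mm. The post is at pixel (320,75) and the dogs at (295,22), (375,80), (290,122). Going back over it and down.

Request:
send_rows --moves "30 -0.5 0 15 -1;30 0 0 20 0;30 0 0 20 0;30 0 0 20 0;30 0 0 12.5 0;30 0 0 0 0;30 0 10 0 0;30 0 15 0 0;30 0 15 0 0;30 0 15 0 0;30 0 0 0 0;30 0 0 0 0"

```text
time_s: 9.3
position: [0.5431, 0.1525, 0.0944]
tcp_rot: [[0.477, -0.001, -0.879], [0.879, -0.0, 0.477], [-0.001, -1.0, 0.001]]
force: [-1.5, 0.4, -2.4]
opening: 0.555
```

Request:
send_rows --moves "30 0 8 0 0;30 0 8 0 0;30 0 8 0 0;30 0 6 0 0;30 0 4 0 0;30 0 0 0 0;30 0 0 0 0"

```text
time_s: 9.88
position: [0.5424, 0.1531, 0.0613]
tcp_rot: [[0.476, -0.001, -0.879], [0.879, -0.0, 0.476], [-0.0, -1.0, 0.0]]
force: [0.3, 0.0, -1.9]
opening: 0.553
```

Request:
send_rows --moves "30 0 3 0 0;30 0 3 0 0;30 0 3 0 0;30 0 2 0 0;30 0 0 0 0"

```text
time_s: 10.3
position: [0.5422, 0.153, 0.0501]
tcp_rot: [[0.476, -0.001, -0.879], [0.879, -0.0, 0.476], [-0.001, -1.0, 0.001]]
force: [0.3, -1.3, -2.2]
opening: 0.548
```

Run:
```python
from h import *
s=read_state();print(s["position"],s["force"],s["moment"])
c=capture("scene");cv2.imwrite("pics/s4.png",cv2.resize(c["image"][130:280,330:490],(640,600),interpolation=cv2.INTER_CUBIC))
```

```text
[0.54224041 0.15301255 0.05007984] [ 0.28661256 -1.25510759 -2.2198874 ] [-0.03331036  0.01810681  0.01840912]
```

View pics/s4.png

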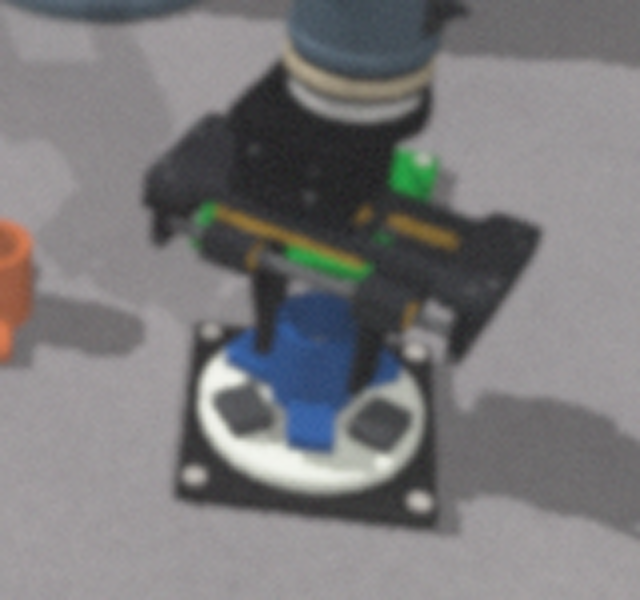

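The teeth are down between the dogs: the front tooth at (312,425) sits midway between the dogs at (245,410) and (380,422), with no contact force. Underside is about 29 mm up, so about 7 mm remain.

Request:
send_rows --moves "30 0 2 0 0;30 0 2 0 0;30 0 1.5 0 0;30 0 1 0 0;30 0 0 0 0;30 0 0 0 0"

```text
time_s: 10.85
position: [0.5425, 0.153, 0.044]
tcp_rot: [[0.476, -0.0, -0.879], [0.879, -0.0, 0.476], [-0.0, -1.0, 0.0]]
force: [0.3, 0.3, -2.0]
opening: 0.548
```

Request:
send_rows --moves "30 0 0.5 0 0;30 0 0.5 0 0;30 0 0 0 0;30 0 0 0 0"

```text
time_s: 11.18
position: [0.5426, 0.1531, 0.0431]
tcp_rot: [[0.476, 0.0, -0.879], [0.879, -0.0, 0.476], [0.0, -1.0, -0.0]]
force: [-0.7, -0.8, -2.1]
opening: 0.55
```

Request:
send_rows --moves "30 0 0.5 0 0;30 0 0 0 0;30 0 0.5 0 0;30 0 0 0 0;30 0 0 0 0"

```text
time_s: 11.6
position: [0.5427, 0.153, 0.0427]
tcp_rot: [[0.476, 0.0, -0.879], [0.879, -0.0, 0.476], [0.0, -1.0, -0.0]]
force: [-1.7, 0.1, 4.6]
opening: 0.549
```

Force has reversed to +4.6 N, so it is seated. Releasing and retreating upward.

Request:
send_rows --moves "60 0 0 0 0;87 0 0 0 0;87 0 0 0 0;87 0 0 0 0;87 0 0 0 0;87 0 0 0 0;87 0 0 0 0;87 0 0 0 0"

```text
time_s: 12.27
position: [0.5426, 0.1531, 0.042]
tcp_rot: [[0.476, -0.0, -0.879], [0.879, 0.0, 0.476], [-0.0, -1.0, 0.0]]
force: [0.4, 0.3, 0.7]
opening: 0.982
```

Request:
send_rows --moves "87 0 -5 0 0;87 0 -10 0 0;87 0 -15 0 0;87 0 -20 0 0;87 0 -20 0 0;87 0 -20 0 0;87 0 -20 0 0;87 0 0 -20 0;87 0 0 -25 0;87 0 0 -25 0;87 0 0 -20 0;87 0 0 0 0;87 0 0 0 0;87 0 0 0 0"

```text
time_s: 13.43
position: [0.6204, 0.1105, 0.1522]
tcp_rot: [[0.476, -0.002, -0.879], [0.879, 0.0, 0.476], [-0.001, -1.0, 0.002]]
force: [-0.2, 0.1, 0.6]
opening: 1.002
```

Run:
```python
from h import *
s=read_state();print(s["time_s"],s["position"],s["force"],s["opening"])
c=capture("wrist");W=world(c,s);b=blue(c);P=W[b];P=P[np.isfinite(P[:,0])];f=np.array([.5416,.1541]);P=P[np.hypot(*(P[:,:2]-f).T)<.07]
t=P[P[:,2]>.07];print("hub",len(t),np.percentile(t[:,2],[50,90]),circ(t[t[:,2]>.072][:,:2]))
q=P[(P[:,2]>.028)&(P[:,2]<.038)];q=q[np.hypot(*(q[:,:2]-f).T)>.034];print("teeth z",np.median(q[:,2]),ang3(q[:,:2],f))
cv2.imwrite("pics/w5.png",c["image"])
t=capture("top");W=world(t);hsv=cv2.cvtColor(t["image"],cv2.COLOR_BGR2HSV)
for l in search_frame(t,"rotor4"): print(np.round(l["bbox"]),round(l["p"],2))
```

```text
13.4333 [0.62039878 0.11052074 0.15223292] [-0.19792097  0.08517714  0.61099576] 1.0016771338313237
hub 1927 [0.07670421 0.07758635] [0.5428133  0.15277627 0.02031875]
teeth z 0.034800299803284335 -1.9660422327409626
[450. 178. 493. 220.] 0.95
[350. 128. 396. 172.] 0.91
[201. 152. 245. 195.] 0.73
[299. 194. 326. 244.] 0.56
```

View pics/w5.png

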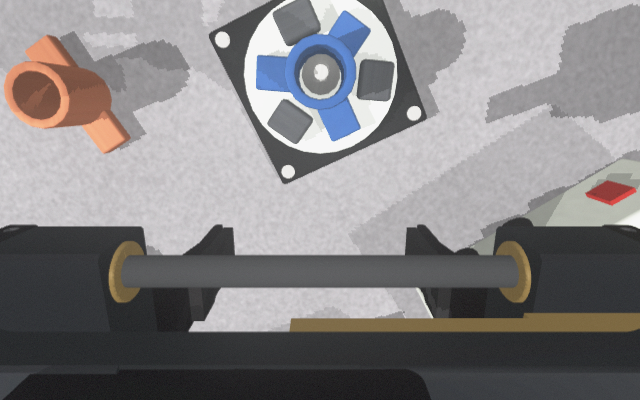

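The rotor sits at (320,72), with the post through its bore and all three teeth between the dogs. Hub top is at 76.7 mm (76 expected), tooth tops at 34.8 mm (34 expected), and the axis is about 1.8 mm off the post. Handing in.

```bash
python3 -c "
from rig import *
print(hand_in())"
```

```text
the job is handed in; nothing more can be done
None
```

The blue three-toothed rotor is on the white-disc fixture, fully home and released. I gripped it by the hub, turned it about 15°, and lowered it over the post until the wrist force rose to about +5 N. I then opened the fingers and backed the arm off. The whole job took about 13.5 s of the 38 s allowed.

- **Seating:** in the last wrist picture all three teeth lie between the dogs. The hub top is at 76.7 mm (76 expected) and the tooth tops at 34.8 mm (34 expected). The rotor's axis is about 1.8 mm from the post, and its teeth are about 1.5° off the centres of the gaps.
- **Bystanders:** the four-toothed and two-toothed rotors show in the same place in the top camera to within a few pixels. I never touched them, but did not measure their positions again.
- **Disagreements:** the top and wrist cameras differed by 1.5 to 2.5 mm on the rotor and fixture positions. The tooth angles read while the rotor was held looked 2 to 4° off, probably because part of it was hidden, so I corrected by only 1°. None of this was enough to affect the fit.

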